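# Fetch the green-ringed microscope objective from the carousel

## Task

Turn the lens carousel by its knob until the objective with the green ring faces the middle of the opening in the clear hood, where the orange mark is, and let the carousel stand still. Then lift that objective up out of its bay through the opening and set it down gently, upright, in the round blue cradle on the bench, and let go of it.

Things in the scene. Friction and masses are not known exactly. Their poses are not given: they have to be found in the camera images.
- case: Fixed carousel case: white foot 260 mm square, 28 high. Origin: centre of its underside; -x points out of its open front, with an orange mark mid-edge. Clear hood at back and sides; clear roof 100 to 104 mm above the bench, with a blue-edged front notch y -75 to +75 mm, from the front back to x +25 mm. The bay facing the opening is centred at x -85 mm, y 0.
- turntable: Black disc, 232 mm across, 12 thick, six bays 85 mm from its axis (rims 6 mm high, 40 inside), each with an objective. Turns either way, stays put, friction 0.06 N m. Origin: on the axis, underside, 30 mm above the bench. Round knob on the axis, 38 mm across, 92 to 128 mm above the origin, any grip yaw. At the start green is 40 to 80 degrees left or right of the opening.
- obj_green: Objective with a green ring, 52 mm high, about 150 g, upright and loose in a bay (floor 42 mm above the bench). Origin: centre of its underside, z up its axis; round, yaw means nothing. Flange 34 mm across to 8 mm up, barrel 30 mm across to 34 mm (grip about 30 mm up), green ring and shoulder to 46 mm, thin nose. Others alike have yellow, red, blue, white and black rings.
- cradle: Fixed round blue cradle, 76 mm across, on the bench left or right of the carousel. Origin: centre of its underside, on the bench. Its flat grey floor is 5 mm above the bench, inside a rim 56 mm across that rises 8 mm above the floor. A beaker stands on the other side.
There are look-alikes about, which are no part of the job. Several things have the shape of the cradle; the one meant has the colours described above.

How it is judged:
On the way, in this order (a step that is already met when the one before it is completed fails the run):
1. the carousel is turned so that the green objective, still standing in its bay, faces the middle of the opening within 22 mm (15 degrees), and the carousel stands still (y of obj_green in the frame of case between -0.022 and 0.022 m and x of obj_green in the frame of case below -0.065 m and z of obj_green in the frame of case below 0.05 m and angle between obj_green's own z axis and vertical below 0.2 rad and angular speed of turntable below 0.1 rad/s), for 0.2 s.
2. the green objective is lifted out of its bay through the opening: its foot more than 20 mm above the bay's floor, still within 40 mm of the middle of the opening (z of obj_green in the frame of case above 0.062 m and y of obj_green in the frame of case between -0.04 and 0.04 m and x of obj_green in the frame of case below -0.04 m).
At the end, for the whole second after the job is handed in: The green objective stands upright (within 10 degrees) on the floor of the cradle, inside the rim, its centre within 15 mm of the cradle's centre, its foot no more than 5 mm above the floor, at rest and released (horizontal distance between obj_green and cradle below 0.015 m and z of obj_green in the frame of cradle below 0.01 m and angle between obj_green's own z axis and vertical below 0.17 rad and linear speed of obj_green below 0.02 m/s and contact force between obj_green and the fingers below 0.1 N); the robot touches nothing.
It fails at once if the green objective is dropped or banged into the cradle: it moves faster than 0.35 m/s with its foot less than 20 mm above the bench, over the cradle (horizontal distance between obj_green and cradle below 0.05 m and height (world z) of obj_green below 0.02 m and linear speed of obj_green above 0.35 m/s).
It fails at once if the green objective is tipped over (more than 60 degrees) (angle between obj_green's own z axis and vertical above 1.05 rad).
It also fails if it takes over 48 s, if anything falls off the work surface, if the arm or the gripper's body presses on something with over 40 N, if the wrist force passes 120 N, or if a joint passes its speed limit or range.

## Robot

A 7-joint arm with a two-finger parallel gripper is mounted at the origin on the work surface. World frame = base frame: x ahead of the robot, y to its left, z up, the work surface at z = 0. Lengths are in m, angles in rad, forces in N, time in s.
With the tool pointing down it reaches from about 0.425 to 1.025 m from the base axis. Payload 9.4 kg.
Tool frame: the origin (TCP) lies between the finger pads; the fingertips stand 14 mm ahead of it and the grasp point (between the pads) lies 5 mm behind it; z points along the fingers, y is the direction in which the jaws open and shut (so a half turn about z gives the same grasp; the last joint's range is limited). The gripper opens to 93 mm and grips with 3 to 60 N. Pads are 15 mm wide; open, the fingers measure 128 mm over their backs; the gripper's body (75 mm by 188 mm) begins 65 mm behind the grasp point.
Start: joints at [1.236, 0.599, -0.003, 1.599, 0.002, 0.943, -0.08], TCP at [0.185, -0.701, 0.233] pointing down, gripper open.
Joint ranges: [-2.57, 2.57], [-0.35, 1.97], [-1.29, 1.29], [0.11, 2.56], [-1.05, 4.19], [0.11, 1.86], [-2.63, 2.63]. Speed limits (rad/s): [2.22, 2.22, 3.01, 3.01, 3.14, 3.14, 3.14].

## Interface

Orientations are given as a 3x3 rotation matrix whose columns are the frame's x, y, z axes.
In Python, from rig import bot gives the robot as it stands.
- The arm moves only by the tool move_arm, never from a script. Its arguments are lists of equal length, an entry for each row: "twist": the turn, a rotation vector about the world's x, y, z in degrees, a list of three; "dp": the shift along the world's x, y, z in m, a list of three; "hand": the finger opening in m, from 0 to 0.093. In form: {"twist": [[rx, ry, rz], ...], "dp": [[tx, ty, tz], ...], "hand": [hand, ...]}. A call has 1 to 20 rows; each row is the pose to reach, as a shift and turn from the pose commanded when the call began; what a row does not reach only later rows make up. A row lasts 1/8 s, in which the tool goes at most 62.5 mm and 10.7 degrees, less where a joint would pass 70% of its speed; a pose out of reach is approached as far as the arm can. A call with a gripper value outside its range is refused whole. The fingers move at their own pace and stop on an object; "squeeze" is the grip in N (left out, the last holds). Time passes only in rows, so rows that repeat a pose let the fingers close. It gives the time, the measured TCP pose, the force and the opening at its end, in the units of the state.
- bot.get_obs(): the state, without advancing time (a new reading comes with each control period).
- bot.snapshot(name): name is "scene" or "top" or "wrist"; returns a dict with "color" (400x640x3 uint8, red, green, blue), "range_z" (400x640 float32, m along the optical axis (not along the pixel's ray), 0 where there is no reading), "fx", "fy", "cx", "cy" (pixels), "world_to_cam" (4x4, takes a point from world to camera coordinates). Camera axes: x right, y up, looking along -z (the intrinsics and any distortion apply to the point x, -y, -z); pixel columns grow to the right and rows downward; lengths in m; the calibration is good to about 2 mm. A picture is of the moment at which its call begins.
- bot.finish_job(): hands the job in, once; it reports no verdict.
The state is a dict: "time": time; "qpos": joint angles; "joint_velocities": joint speeds; "effort": joint torques, N m; "tcp_pos": TCP position; "orientation": TCP orientation; "wrist_force": force on the tool from outside, world axes, zero at the start; "torque": the same for the moment, N m; "width": opening from 0.0 (shut) to 1.0 (fully open).
Only numpy, scipy, OpenCV 4.12 (cv2) and the standard library are available. Lean on these libraries where they do the work, as an engineer would, in place of code of your own. Each camera call takes 0.05 s, during which the arm holds its last target. There are 200 camera calls.

## Working session

There is one attempt and no reset: what is moved stays moved. The work goes in short steps, Python scripts to look and compute and a tool call to move; the robot and the scene stay as the last step left them, time stands still between calls to the robot, and variables do not carry over. Pictures are saved under pics/ and viewed, about 8 in all and at most 12, crops included, and the job is handed in when it is done.

Besides the shell and the picture viewer there is one more tool, called after "Emit:" as name(argument=value, ...) on one line, values as JSON. move_arm: Moves the arm, as the interface text tells. Its arguments: {"type":"object","properties":{"twist":{"type":"array"},"dp":{"type":"array"},"hand":{"type":"array"},"squeeze":{"type":"number"}},"required":["twist","dp","hand"]}

```bash
mkdir -p pics; cat > h.py <<'E'
import numpy as np,cv2
from rig import bot
def snap(n,f=None):
    s=bot.snapshot(n)
    if f: cv2.imwrite('pics/'+f,s['color'][...,::-1])
    np.savez('/tmp/'+n+'.npz',**{k:np.asarray(v) for k,v in s.items()})
    return s
def load(n): return dict(np.load('/tmp/'+n+'.npz'))
def ray(s,u,v):
    T=np.linalg.inv(s['world_to_cam']);d=np.array([(u-s['cx'])/s['fx'],-(v-s['cy'])/s['fy'],-1.])
    return T[:3,3],T[:3,:3]@d
def onz(s,u,v,z):
    o,d=ray(s,u,v);return o+d*(z-o[2])/d[2]
def dep(s,u,v):
    o,d=ray(s,u,v);return o+d*s['range_z'][int(v),int(u)]
E
python3 - <<'E'
from h import *
for n in('scene','top'):
    s=snap(n,n+'0.png'); print(n,[k for k in s],s['fx'],s['cx'],s['cy'],np.linalg.inv(s['world_to_cam']).round(3).tolist())
o=bot.get_obs();print(o)
E
```

```text
scene ['color', 'range_z', 'fx', 'fy', 'cx', 'cy', 'world_to_cam'] 427.3072596110735 318.3812561226689 201.86888316023942 [[0.738, -0.382, 0.557, 1.03], [0.675, 0.391, -0.626, -0.664], [0.022, 0.838, 0.546, 0.593], [0.0, 0.0, 0.0, 1.0]]
top ['color', 'range_z', 'fx', 'fy', 'cx', 'cy', 'world_to_cam'] 469.7778367345115 320.4716383205598 197.26621496349992 [[0.02, 0.98, -0.196, 0.206], [-1.0, 0.021, 0.003, -0.069], [0.007, 0.196, 0.981, 1.357], [0.0, 0.0, 0.0, 1.0]]
{'time': 0.1, 'qpos': array([ 1.23631119,  0.60007856, -0.00252793,  1.60006098,  0.00179421,
        0.94286345, -0.07979581]), 'joint_velocities': array([ 1.58977849e-03, -1.80883566e-03, -1.08085151e-03, -2.41238525e-04,
        3.52678682e-05, -1.60634402e-03,  1.53260739e-03]), 'effort': array([ 5.20631918e-03, -7.66551518e+01,  1.50193971e+00, -2.52938104e+01,
       -5.23518585e-02,  1.35677736e-02,  8.56132488e-05]), 'tcp_pos': array([ 0.18470564, -0.70064747,  0.2318184 ]), 'orientation': array([[ 9.66945106e-01,  2.54984162e-01, -4.88065666e-04],
       [ 2.54984593e-01, -9.66944214e-01,  1.32100850e-03],
       [-1.35096026e-04, -1.40179193e-03, -9.99999008e-01]]), 'wrist_force': array([ 1.09145376,  0.12169173, -0.06941262]), 'torque': array([ 0.01101655, -0.01924908, -0.01303615]), 'width': 0.9960814039529574}
```

View pics/top0.png

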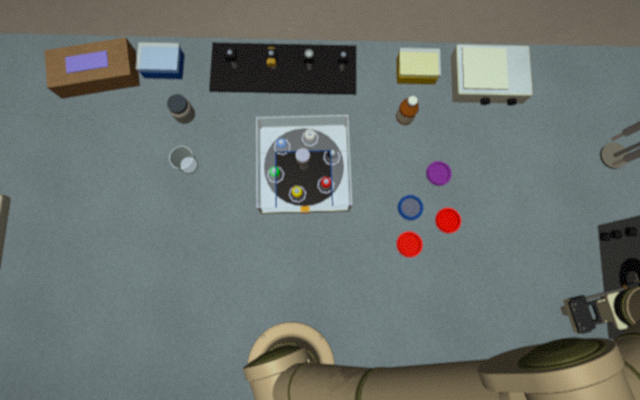

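View pics/scene0.png

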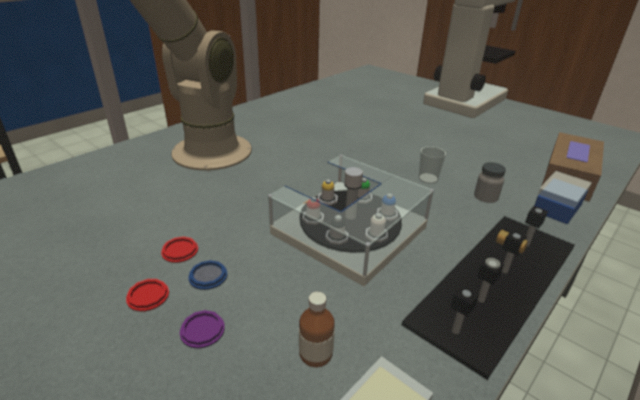

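Top view: the carousel is at about (304,165), with the knob at (302,155), the orange mark at (305,209) and green at (275,173). The other objectives are yellow (297,192), red (326,183), black (331,156), white (309,135) and blue (282,146). The cradle candidates are blue rim with grey floor (410,207), red (448,220), red (409,244) and purple (438,173). Only (410,207) fits the description. I'll confirm it in a crop and measure.

```bash
cat > m.py <<'E'
from h import *
def mask(s,lo,hi,box):
    h=cv2.cvtColor(s['color'],cv2.COLOR_RGB2HSV);m=cv2.inRange(h,lo,hi)
    b=np.zeros_like(m);x0,y0,x1,y1=box;b[y0:y1,x0:x1]=255
    return m&b
def blob(m):
    n,l,st,c=cv2.connectedComponentsWithStats(m);return [(st[i,4],c[i].round(1).tolist(),st[i,:4].tolist()) for i in np.argsort(-st[1:,4])[:3]+1] if n>1 else []
E
python3 - <<'E'
from m import *
s=load('top');c=s['color'][100:265,245:475]
cv2.imwrite('pics/crop1.png',cv2.resize(c,None,fx=3.4,fy=3.4,interpolation=cv2.INTER_CUBIC)[...,::-1])
B=(250,110,360,215)
g=blob(mask(s,(50,110,60),(80,255,255),B));print('green',g, onz(s,*g[0][1],.085))
o=blob(mask(s,(8,150,150),(22,255,255),(290,203,320,215)));print('orange',o,onz(s,*o[0][1],.028))
cr=mask(s,(105,100,40),(125,255,255),(390,185,430,230));print('cradle',blob(cr))
pts=cv2.findNonZero(cr);(e,ax,an)=cv2.fitEllipse(cv2.convexHull(pts));print(e,ax,onz(s,*e,.013))
z=load('scene');cr=mask(z,(105,100,40),(125,255,255),(180,255,235,295))
e,ax,an=cv2.fitEllipse(cv2.convexHull(cv2.findNonZero(cr)));print('scene',e,ax,onz(z,*e,.013))
w=mask(s,(0,0,150),(180,60,255),(250,110,360,220));r=cv2.minAreaRect(cv2.findNonZero(w))
print(r)
g=blob(mask(z,(50,110,40),(80,255,255),(355,175,380,195)));print('green scene',g, g and onz(z,*g[0][1],.085))
print('knob',onz(s,302.5,155,.158),onz(z,354,171,.158))
E
```

```text
green [(np.int32(30), [277.3, 171.4], [276, 167, 4, 9]), (np.int32(17), [271.5, 172.4], [270, 168, 5, 8])] [0.53103856 0.04967486 0.085     ]
orange [(np.int32(33), [304.7, 208.0], [301, 206, 8, 5])] [ 0.43900504 -0.02772874  0.028     ]
cradle [(np.int32(263), [409.9, 207.3], [397, 195, 27, 25])]
(410.0614013671875, 207.09107971191406) (24.728567123413086, 25.987972259521484) [ 0.4507645  -0.33359799  0.013     ]
scene (207.28407287597656, 274.5738525390625) (26.94175148010254, 37.885154724121094) [ 0.45870787 -0.34251627  0.013     ]
((302.9249572753906, 162.87356567382812), (96.38923645019531, 96.33210754394531), 88.36341857910156)
green scene [(np.int32(37), [365.2, 184.6], [362, 181, 7, 7])] [0.54032327 0.05016076 0.085     ]
knob [ 0.55861765 -0.02213437  0.158     ] [ 0.55967209 -0.02410607  0.158     ]
```

View pics/crop1.png

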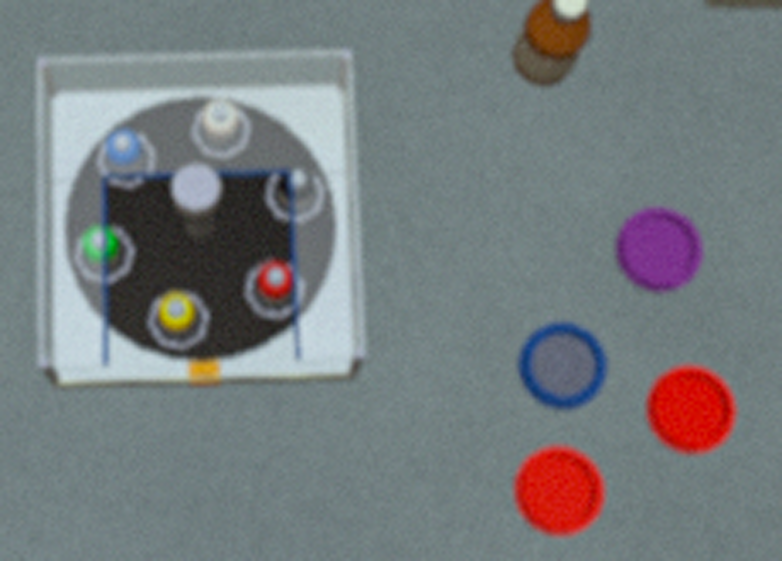

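Crop 1 confirms it: blue rim with a grey floor at top-image (410,207); the neighbours are plain red or purple. Next I fit the six-objective pattern.

```bash
python3 - <<'E'
from m import *
from scipy.optimize import least_squares
s=load('top')
px=np.array([(99,243),(176,311),(275,279),(297,180),(221,117),(123,146)])/3.4+[245,100]
P=np.array([onz(s,u,v,.088)[:2] for u,v in px]);k=np.arange(6)
f=lambda p:(p[:2]+.085*np.c_[np.cos(p[2]+k*np.pi/3),np.sin(p[2]+k*np.pi/3)]-P).ravel()
r=least_squares(f,[.56,-.02,1.9]);print('axis,green ang',r.x[:2],np.degrees(r.x[2]),r.fun.reshape(6,2).round(4).tolist())
# foot corners (crop px): front-left, front-right at z .028
a,b=[onz(s,u/3.4+245,v/3.4+100,.020)[:2] for u,v in((57,382),(355,375))];print('front edge',a,b,np.linalg.norm(a-b),'yaw',np.degrees(np.arctan2(*(a-b)))*-1, (a+b)/2)
a,b=[onz(s,u/3.4+245,v/3.4+100,.104)[:2] for u,v in((104,178),(291,172))];print('notch',a,b,np.degrees(np.arctan2(*(a-b)))*-1)
a,b=[onz(s,u/3.4+245,v/3.4+100,.104)[:2] for u,v in((39,58),(352,52))];print('back',a,b,np.degrees(np.arctan2(*(a-b)))*-1)
# depth of cradle region
z=load('scene')
for n,s,u,v in(('t',s,410,207),('s',z,207,274)):
  p=[dep(s,u+i,v+j) for i in range(-5,6) for j in range(-3,4)];print(n,np.mean(p,0))
E
```

```text
axis,green ang [ 0.55787311 -0.02249968] 109.20641751052136 [[0.0, -0.0005], [0.0, -0.0001], [-0.0004, -0.0005], [-0.0012, 0.0003], [0.0012, 0.0006], [0.0003, 0.0002]]
front edge [0.42507563 0.09584528] [ 0.4364003  -0.15671916] 0.252818212765085 yaw 2.567350052870233 [ 0.43073796 -0.03043694]
notch [0.58047078 0.05470496] [ 0.58889912 -0.09761603] 3.1671028906597454
back [0.68244361 0.11241425] [ 0.69351407 -0.14657692] 2.447592722538312
t [ 0.45235639 -0.33485676  0.00574423]
s [ 0.45702668 -0.3419221   0.01303275]
```

Emit:
move_arm(twist=[[0,0,0],[0,0,0],[0,0,0],[0,0,0],[0,0,0],[0,0,0],[0,0,0],[0,0,0],[0,0,0],[0,0,0],[0,0,0],[0,0,0],[0,0,0],[0,0,0],[0,0,0],[0,0,0],[0,0,0],[0,0,0],[0,0,0],[0,0,0]], dp=[[0.03,0.054,0],[0.06,0.108,0],[0.09,0.163,0],[0.119,0.217,0],[0.149,0.271,0],[0.179,0.325,0],[0.209,0.38,0],[0.239,0.434,0],[0.269,0.488,0],[0.298,0.542,0],[0.328,0.597,0],[0.35,0.636,0],[0.364,0.662,0],[0.373,0.678,0],[0.373,0.678,0],[0.373,0.678,0],[0.373,0.678,0],[0.373,0.678,0],[0.373,0.678,0],[0.373,0.678,0]], hand=[0.09,0.09,0.09,0.09,0.09,0.09,0.09,0.09,0.09,0.09,0.09,0.09,0.09,0.09,0.09,0.09,0.09,0.09,0.09,0.09], squeeze=30)

```text
time: 2.6
tcp_pos: [0.5578, -0.0232, 0.2327]
orientation: [[0.967, 0.255, -0.0], [0.255, -0.967, 0.0], [0.0, -0.0, -1.0]]
wrist_force: [0.6, -0.1, -0.1]
width: 0.968
```

```bash
python3 - <<'E'
from m import *
o=bot.get_obs();print(o['tcp_pos'],o['qpos'].round(3),o['orientation'].round(3).tolist())
s=snap('wrist','w1.png');print(np.linalg.inv(s['world_to_cam']).round(3).tolist(),s['fx'])
E
```

```text
[ 0.55779226 -0.02316021  0.23266143] [ 0.01   0.402 -0.096  1.981  0.055  0.762 -1.431] [[0.967, 0.255, -0.0], [0.255, -0.967, 0.0], [0.0, -0.0, -1.0]]
[[0.255, 0.932, 0.257, 0.627], [-0.967, 0.246, 0.067, -0.003], [-0.001, -0.266, 0.964, 0.384], [0.0, 0.0, 0.0, 1.0]] 332.1790352924823
```

View pics/w1.png

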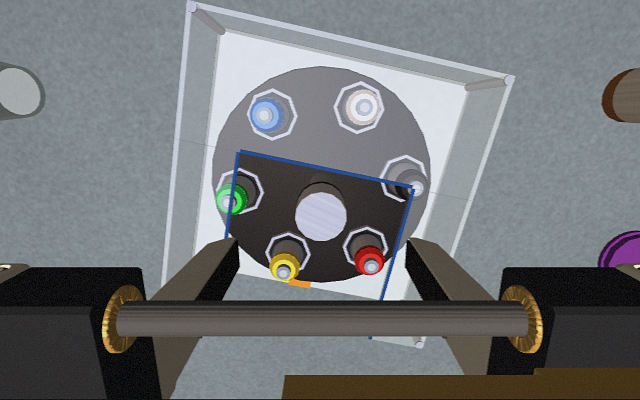

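Wrist view: the knob at (321,216) is centred between the fingers (columns 238 and 407), and green is on the left at (231,201). Now I descend and grip the knob.

Emit:
move_arm(twist=[[0,0,0],[0,0,0],[0,0,0],[0,0,0],[0,0,0],[0,0,0],[0,0,0],[0,0,0],[0,0,0],[0,0,0],[0,0,0],[0,0,0]], dp=[[0,0,-0.03],[0,0,-0.06],[0,0,-0.08],[0,0,-0.096],[0,0,-0.096],[0,0,-0.096],[0,0,-0.096],[0,0,-0.096],[0,0,-0.096],[0,0,-0.096],[0,0,-0.096],[0,0,-0.096]], hand=[0.09,0.09,0.09,0.09,0.09,0.03,0.03,0.03,0.03,0.03,0.03,0.03], squeeze=25)

```text
time: 4.15
tcp_pos: [0.5576, -0.0223, 0.1366]
orientation: [[0.967, 0.256, -0.0], [0.256, -0.967, 0.001], [-0.0, -0.001, -1.0]]
wrist_force: [-1.1, 4.5, 2.4]
width: 0.402
```

Emit:
move_arm(twist=[[0,0,2],[0,0,6],[0,0,12],[0,0,18],[0,0,24],[0,0,30],[0,0,36],[0,0,42],[0,0,48],[0,0,54],[0,0,60],[0,0,66],[0,0,70],[0,0,72.5],[0,0,73.5],[0,0,73.5],[0,0,73.5],[0,0,73.5]], dp=[[0,0,0],[0,0,0],[0,0,0],[0,0,0],[0,0,0],[0,0,0],[0,0,0],[0,0,0],[0,0,0],[0,0,0],[0,0,0],[0,0,0],[0,0,0],[0,0,0],[0,0,0],[0,0,0],[0,0,0],[0,0,0]], hand=[0.03,0.03,0.03,0.03,0.03,0.03,0.03,0.03,0.03,0.03,0.03,0.03,0.03,0.03,0.03,0.03,0.03,0.03])

```text
time: 6.4
tcp_pos: [0.5586, -0.023, 0.1367]
orientation: [[0.031, 1.0, 0.001], [1.0, -0.031, 0.0], [0.0, 0.001, -1.0]]
wrist_force: [5.2, 2.5, -2.4]
width: 0.406
```

Emit:
move_arm(twist=[[0,0,0],[0,0,0],[0,0,0],[0,0,0],[0,0,0],[0,0,0],[0,0,0],[0,0,-10],[0,0,-20],[0,0,-30],[0,0,-40],[0,0,-50],[0,0,-60],[0,0,-70],[0,0,-80],[0,0,-85.5],[0,0,-85.5],[0,0,-85.5]], dp=[[0,0,0],[0,0,0],[0,0,0],[0,0,0],[0,0,0.03],[0,0,0.06],[0,0,0.09],[0,0,0.1],[-0.03,0,0.1],[-0.06,0,0.1],[-0.1,0,0.1],[-0.1,0,0.1],[-0.1,0,0.1],[-0.1,0,0.1],[-0.1,0,0.1],[-0.1,0,0.1],[-0.1,0,0.1],[-0.1,0,0.1]], hand=[0.08,0.08,0.08,0.08,0.08,0.08,0.08,0.08,0.08,0.08,0.08,0.08,0.08,0.08,0.08,0.08,0.08,0.08])

```text
time: 8.65
tcp_pos: [0.4578, -0.023, 0.2366]
orientation: [[0.999, 0.051, -0.0], [0.051, -0.999, -0.0], [-0.0, 0.0, -1.0]]
wrist_force: [0.6, 0.4, 0.7]
width: 0.859
```

```bash
python3 - <<'E'
from m import *
o=bot.get_obs();print(o['tcp_pos'],o['qpos'].round(3),o['orientation'].round(3).tolist())
s=snap('wrist','w2.png')
g=blob(mask(s,(50,110,40),(80,255,255),(100,0,540,320)));print(g,onz(s,*g[0][1],.084))
t=snap('top');c=t['color'][100:265,245:430];cv2.imwrite('pics/both.png',np.vstack([cv2.resize(c,(336,300)),cv2.resize(s['color'],(480,300))[:, :336]])[...,::-1])
E
```

```text
[ 0.45776854 -0.02297843  0.23663605] [ 0.076  0.283 -0.188  2.176  0.082  0.689 -1.689] [[0.999, 0.051, -0.0], [0.051, -0.999, -0.0], [-0.0, 0.0, -1.0]]
[(np.int32(615), [325.8, 174.6], [310, 160, 33, 32])] [ 0.4739234  -0.02429034  0.084     ]
```

View pics/w2.png

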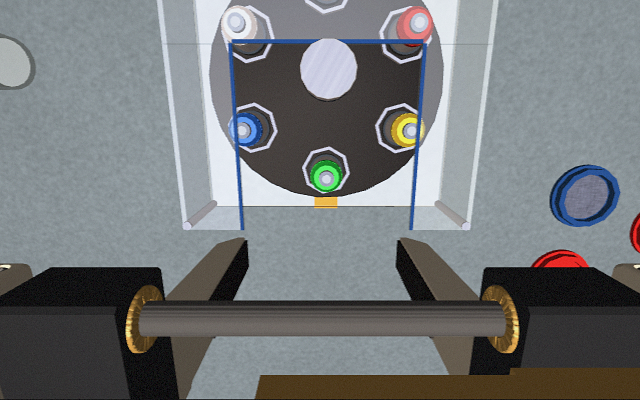

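Wrist view: green at (326,176) is in line with the orange mark (326,202), and the fingers are clear of the blue and yellow objectives and the notch edges. Now I go down over it and grip.

Emit:
move_arm(twist=[[0,0,0],[0,0,0],[0,0,0],[0,0,0],[0,0,0],[0,0,0],[0,0,0],[0,0,0],[0,0,0],[0,0,0],[0,0,0],[0,0,0],[0,0,0],[0,0,0],[0,0,0],[0,0,0],[0,0,0]], dp=[[0.015,-0.002,0],[0.0155,-0.002,0],[0.0155,-0.002,-0.03],[0.0155,-0.002,-0.06],[0.0155,-0.002,-0.09],[0.0155,-0.002,-0.12],[0.0155,-0.002,-0.145],[0.0155,-0.002,-0.16],[0.0155,-0.002,-0.169],[0.0155,-0.002,-0.169],[0.0155,-0.002,-0.169],[0.0155,-0.002,-0.169],[0.0155,-0.002,-0.169],[0.0155,-0.002,-0.169],[0.0155,-0.002,-0.169],[0.0155,-0.002,-0.169],[0.0155,-0.002,-0.169]], hand=[0.08,0.08,0.08,0.08,0.08,0.08,0.08,0.08,0.08,0.08,0.02,0.02,0.02,0.02,0.02,0.02,0.02], squeeze=15)

```text
time: 10.88
tcp_pos: [0.4734, -0.0251, 0.0677]
orientation: [[0.999, 0.048, 0.0], [0.048, -0.999, -0.0], [0.0, 0.0, -1.0]]
wrist_force: [0.3, -0.6, 2.2]
width: 0.319
```

Emit:
move_arm(twist=[[0,0,0],[0,0,0],[0,0,0],[0,0,0],[0,0,0],[0,0,0],[0,0,0],[0,0,0],[0,0,0],[0,0,0],[0,0,0],[0,0,0],[0,0,0],[0,0,0],[0,0,0],[0,0,0],[0,0,0],[0,0,0]], dp=[[0,0,0.01],[0,0,0.03],[0,0,0.05],[0,0,0.075],[0,0,0.1],[0,0,0.125],[0,0,0.13],[0,-0.02,0.13],[-0.003,-0.05,0.13],[-0.008,-0.09,0.13],[-0.012,-0.13,0.13],[-0.014,-0.15,0.13],[-0.014,-0.16,0.13],[-0.014,-0.16,0.13],[-0.014,-0.16,0.13],[-0.014,-0.16,0.13],[-0.014,-0.16,0.13],[-0.014,-0.16,0.13]], hand=[0.02,0.02,0.02,0.02,0.02,0.02,0.02,0.02,0.02,0.02,0.02,0.02,0.02,0.02,0.02,0.02,0.02,0.02])

```text
time: 13.12
tcp_pos: [0.4594, -0.1848, 0.1977]
orientation: [[0.999, 0.049, 0.0], [0.049, -0.999, 0.0], [0.0, -0.0, -1.0]]
wrist_force: [-0.2, -0.0, -1.7]
width: 0.32
```

```bash
python3 - <<'E'
from m import *
print(bot.get_obs()['tcp_pos'])
w=snap('wrist','w3.png');t=snap('top');z=snap('scene')
for n,s,b in(('w',w,(330,0,640,320)),('t',t,(390,185,430,230)),('s',z,(180,255,235,295))):
  m=mask(s,(105,100,30),(128,255,255),b);B=blob(m)[0];x,y,ww,hh=B[2]
  mm=np.zeros_like(m);mm[y:y+hh,x:x+ww]=m[y:y+hh,x:x+ww]
  e=cv2.fitEllipse(cv2.convexHull(cv2.findNonZero(mm)));print(n,B,e,onz(s,*e[0],.013))
E
```

```text
[ 0.45941711 -0.18475653  0.19765492]
w (np.int32(2021), [461.4, 197.4], [426, 164, 73, 69]) ((462.1960754394531, 198.2045440673828), (67.3357925415039, 73.57987976074219), 61.51671600341797) [ 0.45171445 -0.33051119  0.013     ]Traceback (most recent call last):
  File "<stdin>", line 5, in <module>
IndexError: list index out of range
```

View pics/w3.png

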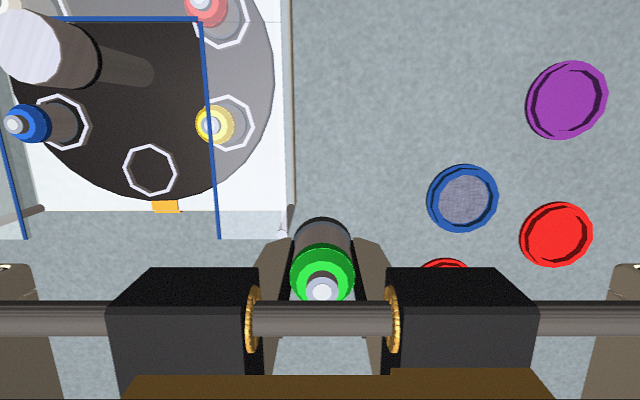

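Wrist view: green is held upright at (322,270), its bay (150,170) is empty, and the blue cradle is at (462,198). I move closer and measure it again.

Emit:
move_arm(twist=[[0,0,0],[0,0,0],[0,0,0],[0,0,0],[0,0,0],[0,0,0]], dp=[[-0.01,-0.03,0],[-0.02,-0.06,0],[-0.03,-0.09,0],[-0.03,-0.1,0],[-0.03,-0.1,0],[-0.03,-0.1,0]], hand=[0.02,0.02,0.02,0.02,0.02,0.02])

```text
time: 14.02
tcp_pos: [0.4298, -0.2838, 0.1976]
orientation: [[0.999, 0.05, 0.0], [0.05, -0.999, 0.001], [0.0, -0.001, -1.0]]
wrist_force: [-0.7, 0.1, -2.2]
width: 0.319
```

```bash
python3 - <<'E'
from m import *
print(bot.get_obs()['tcp_pos'])
s=snap('wrist','w4.png')
m=mask(s,(105,100,30),(128,255,255),(200,0,640,320))
print(blob(m))
e=cv2.fitEllipse(cv2.convexHull(cv2.findNonZero(m)));print(e,onz(s,*e[0],.013))
E
```

```text
[ 0.42982719 -0.28384125  0.19756911]
[(np.int32(2031), [372.3, 165.4], [337, 131, 72, 72])]
((372.5838317871094, 166.24208068847656), (70.90563201904297, 73.57498931884766), 45.43739318847656) [ 0.45113397 -0.33285547  0.013     ]
```

Emit:
move_arm(twist=[[0,0,0],[0,0,0],[0,0,0],[0,0,0],[0,0,0],[0,0,0],[0,0,0],[0,0,0],[0,0,0],[0,0,0],[0,0,0],[0,0,0],[0,0,0],[0,0,0],[0,0,0],[0,0,0],[0,0,0]], dp=[[0.01,-0.025,0],[0.021,-0.049,0],[0.021,-0.049,0],[0.021,-0.049,-0.03],[0.021,-0.049,-0.06],[0.021,-0.049,-0.09],[0.021,-0.049,-0.115],[0.021,-0.049,-0.133],[0.021,-0.049,-0.143],[0.021,-0.049,-0.149],[0.021,-0.049,-0.154],[0.021,-0.049,-0.158],[0.021,-0.049,-0.162],[0.021,-0.049,-0.164],[0.021,-0.049,-0.166],[0.021,-0.049,-0.166],[0.021,-0.049,-0.166]], hand=[0.02,0.02,0.02,0.02,0.02,0.02,0.02,0.02,0.02,0.02,0.02,0.02,0.02,0.02,0.02,0.02,0.02])

```text
time: 16.2
tcp_pos: [0.4504, -0.3341, 0.0317]
orientation: [[0.999, 0.048, 0.0], [0.048, -0.999, -0.0], [0.0, 0.0, -1.0]]
wrist_force: [0.4, -0.3, -1.6]
width: 0.32
```

Emit:
move_arm(twist=[[0,0,0],[0,0,0],[0,0,0],[0,0,0],[0,0,0],[0,0,0],[0,0,0],[0,0,0],[0,0,0],[0,0,0]], dp=[[0,0,-0.001],[0,0,-0.001],[0,0,-0.001],[0,0,-0.001],[0,0,-0.001],[0,0,-0.001],[0,0,-0.001],[0,0,-0.001],[0,0,-0.001],[0,0,-0.001]], hand=[0.02,0.02,0.034,0.04,0.05,0.06,0.07,0.07,0.07,0.07])

```text
time: 17.45
tcp_pos: [0.4504, -0.334, 0.0306]
orientation: [[0.999, 0.048, -0.0], [0.048, -0.999, 0.0], [-0.0, -0.0, -1.0]]
wrist_force: [-0.2, 0.1, 0.5]
width: 0.755
```

Emit:
move_arm(twist=[[0,0,0],[0,0,0],[0,0,0],[0,0,0],[0,0,0],[0,0,0],[0,0,0],[0,0,0],[0,0,0]], dp=[[0,0,0.01],[0,0,0.03],[0,0,0.06],[0,0,0.1],[0,0,0.14],[-0.02,0.05,0.16],[-0.02,0.08,0.16],[-0.02,0.08,0.16],[-0.02,0.08,0.16]], hand=[0.07,0.07,0.07,0.07,0.07,0.07,0.07,0.07,0.07])

```text
time: 18.58
tcp_pos: [0.4305, -0.2547, 0.1911]
orientation: [[0.999, 0.048, 0.001], [0.048, -0.999, -0.001], [0.001, 0.001, -1.0]]
wrist_force: [-0.6, -0.3, 0.2]
width: 0.752
```

```bash
python3 - <<'E'
from m import *
o=bot.get_obs();print(o['time'],o['tcp_pos'],o['wrist_force'])
s=snap('wrist','w5.png')
m=mask(s,(50,110,40),(80,255,255),(200,0,640,320));b=blob(m);print(b,onz(s,*b[0][1],.047))
m=mask(s,(105,100,30),(128,255,255),(200,0,640,320));e=cv2.fitEllipse(cv2.convexHull(cv2.findNonZero(m)));print(e,onz(s,*e[0],.013))
E
```

```text
18.575 [ 0.43051353 -0.25465703  0.1910643 ] [-0.6359704  -0.32286287  0.17772222]
[(np.int32(668), [408.2, 175.9], [393, 161, 34, 33])] [ 0.45072608 -0.33031527  0.047     ]
((401.46337890625, 169.2312774658203), (71.48320770263672, 75.4312973022461), 48.96328353881836) [ 0.45120146 -0.33204051  0.013     ]
```

View pics/w5.png

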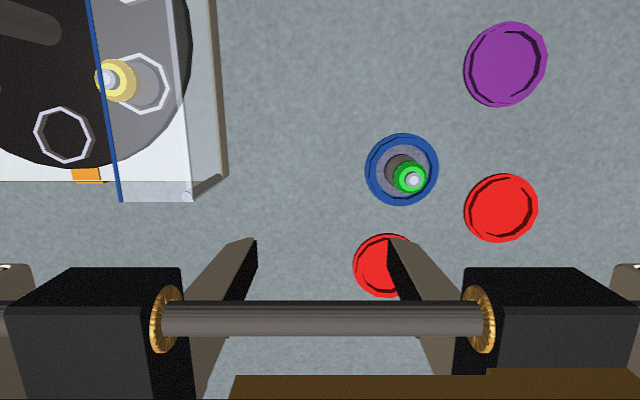

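Wrist view: green stands upright inside the blue cradle, with its ring at (408,176) and the cradle at (401,169). The centres are about 2 mm apart and the robot is clear, so I hand in.

```bash
python3 -c "
from rig import bot
print(bot.finish_job())"
```

```text
the job is handed in; nothing more can be done
None
```

The green objective now stands in the blue cradle, released, and the job was handed in at about 18.6 s of the 48 s allowed. No verdict is reported.

- **Turning:** I turned the carousel about 73.5° by its knob. The wrist picture then showed green in line with the orange mark, about 2 mm from the spot I had calculated.
- **Lifting and placing:** I gripped green by the barrel, lifted it straight up through the opening, lowered it slowly into the cradle and let go. I then backed the gripper away.
- **Last checks:** The final wrist picture shows green upright inside the blue rim. Its centre measures about 2 mm from the cradle's (limit 15 mm). The gripper is clear, with under 1 N at the wrist.
- **Disagreements:** An early fix on the cradle from the scene camera was about 10 mm off the top camera's. I used the top and close wrist readings instead, which agreed within about 3 mm. One later script that re-measured the cradle in the top view failed because its colour mask found nothing there; I did not pursue it.

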